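# Hook the headset bracket into its slotted stand and snap it down

### The job

Hang the green headset bracket on the white leaning slotted stand: put its two steel hooks through the two slots, then press it down along the panel until it is fully home and both orange side catches have snapped out above its ears. Let go of it, and leave the dish, the glass cube and the stacked game cartridges where they are.

Things in the scene. Friction and masses are not known exactly. Their poses are not given: they have to be found in the camera images.
- bracket: Green plastic headset bracket, 110 mm arm, about 0.18 kg, loose, standing on its underside, arm roughly away from the robot. Origin: rear face of the back plate, bottom edge, middle. x out along the arm, y left, z up. Back plate x 0 to 5, y -26 to 26, z 0 to 65 mm. Arm floor x 0 to 110, y -18 to 18, z 0 to 6; end lip x 104 to 110, z to 22 mm. Mounted, its axes lie parallel to the panel's.
- rib (a point): Point on the bracket's upright rib, a good place to grip: at x 45, y 0, z 38 mm in the bracket's frame, 15 mm below the rib's top edge. The rib is 16 mm thick (y -8 to 8) and spans x 5 to 85, z 6 to 53 mm.
- hooks (a point): Point midway between the undersides of the two steel hooks' necks: bracket frame x 0, y 0, z 41 mm. Hooks at y = +16 and -16, each 10 mm wide, behind the plate: neck x -15 to 0, z 41 to 49; at its end a leg hangs down, x -15 to -9, z 25 to 49 mm. So the gap between leg and plate is 9 mm, for the 6 mm panel.
- ears (a point): Point midway between the bracket's two round ears (radius 6 mm, axis along x, x 0 to 8 mm): bracket frame x 0, y 0, z 12 mm; the ears lie at y = +29 and -29. They push the catches aside on the way down.
- panel: White steel panel, fixed, 120 wide (y), 175 long (z), 6 mm thick (x -6 to 0), leaning 30 deg from vertical with its top towards the robot; the front looks away from the robot and up (heading varies). Origin: middle of the front face's lower edge, 8 mm above the shelf. x out of the face, z up the slope. Foot plate 8 mm thick, 130 wide, from 112 mm behind to 62 mm before the origin.
- seat (a point): Where hooks lies when the bracket is home: panel frame x 0, y 0, z 126 mm, on the slots' lower edge line (bracket origin then at z 85). Two through slots at y = +16 and -16, each 16 mm wide, z 126 to 158. To pass the hooks the bracket origin must be at z 105 (101 to 109); pushed in till the plate meets the panel (x 0), it slides down 20 mm to home.
- catch_left (a joint): Orange spring roller (radius 5 mm, along x, to 13 mm out of the face) at panel frame y 37, z 106.5 mm. Value in m: 0 = sprung out to the middle; grows to 0.008 pushed aside (+y). 1200 N/m. The ear pushes it about 3 mm aside, then it springs back above the ear. Passing both takes about 10 N; its weight is not enough (let go before, it tips off). Black housing 16 x 24 mm at y 52, 14 mm proud.
- catch_right (a joint): The same catch on the right, at y -37 mm, mirrored (pushed aside towards -y), housing at y -52. Behind the panel the foot has two struts at y 52 and -52 mm.
- dish: White ceramic dish, 110 mm across, 30 mm high; origin under its centre. Bystander.
- cube: Translucent blue glass cube, 60 mm; origin under its centre. Bystander.
- cartridge_low: Grey game cartridge, 100 by 75 by 16 mm, lower of a stack of two; origin under its centre. Bystander.
- cartridge_top: Red game cartridge, 100 by 75 by 16 mm, lying on the grey one; origin under its centre. Bystander.
Things that resemble listed ones, but are neither listed nor needed, are in the scene too. Several things have the shape of the bracket; the one meant has the colours described above.

How it is judged (in metres and radians):
On the way, in this order (a step that is already met when the one before it is completed fails the run):
1. both hooks are through the slots, back plate against the panel, not yet pressed down (x of bracket in the frame of panel between -0.005 and 0.005 m and y of bracket in the frame of panel between -0.006 and 0.006 m and angle between the z axis of bracket and the z axis of panel, either way round below 0.12 rad and angle between the x axis of bracket and the x axis of panel, either way round below 0.12 rad and z of bracket in the frame of panel between 0.092 and 0.112 m), for 0.05 s.
2. the bracket is fully down and both catches have sprung back (x of bracket in the frame of panel between -0.005 and 0.005 m and y of bracket in the frame of panel between -0.006 and 0.006 m and angle between the z axis of bracket and the z axis of panel, either way round below 0.12 rad and angle between the x axis of bracket and the x axis of panel, either way round below 0.12 rad and z of bracket in the frame of panel between 0.081 and 0.088 m and value of joint each of catch_left, catch_right below 0.002 m), for 0.2 s.
At the end, for the whole second after the job is handed in: Bracket hangs fully home and still: origin, in the panel frame, within 5 mm of x 0, 6 mm of y 0, z 81 to 88 mm; axes within 0.12 rad of the panel's; both catches pushed less than 2 mm; dish, cube and cartridges within 20 mm of their starts (all of step 2 and linear speed of bracket below 0.02 m/s and distance of each of dish, cube, cartridge_low, cartridge_top from where it was at the start of the episode below 0.02 m); the robot touches nothing.
It fails at once if the dish is pushed more than 20 mm (distance of dish from where it was at the start of the episode above 0.02 m).
It fails at once if the glass cube is pushed more than 20 mm (distance of cube from where it was at the start of the episode above 0.02 m).
It fails at once if the lower cartridge is pushed more than 20 mm (distance of cartridge_low from where it was at the start of the episode above 0.02 m).
It fails at once if the upper cartridge is pushed more than 20 mm (distance of cartridge_top from where it was at the start of the episode above 0.02 m).
It also fails if it takes over 48 s, if anything falls off the work surface, if the arm or the gripper's body presses on something with over 40 N, if the wrist force passes 120 N, or if a joint passes its speed limit or range.

### The arm

A 6-joint arm with a two-finger parallel gripper is mounted at the origin on the work surface. World frame = base frame: x ahead of the robot, y to its left, z up, the work surface at z = 0. Lengths are in mm, angles in rad, forces in N, time in s.
With the tool pointing down it reaches from about 300 to 775 mm from the base axis. Payload 14.6 kg.
Tool frame: the origin (TCP) lies at the very end of the fingers, on their centre line; the grasp point (between the pads) lies 19 mm behind it; z points along the fingers, y is the line along which they close (so a half turn about z gives the same grasp; the last joint's range is limited). The gripper opens to 94 mm and grips with 3 to 60 N. Pads are 16 mm wide; open, the fingers measure 119 mm over their backs; the gripper's body (75 mm by 177 mm) begins 78 mm behind the grasp point.
Start: joints at [-1.256, 0.3, 1.521, -0, 1.321, -0.067], TCP at [204.918, -510.39, 205.446] pointing down, gripper open.
Joint ranges: [-3.03, 3.03], [-0.79, 2.21], [0.23, 2.52], [-1.04, 4.18], [0, 3.07], [-2.55, 2.55]. Speed limits (rad/s): [2.22, 2.22, 2.57, 3.14, 3.14, 3.14].

### API

Orientations are given as [roll, pitch, yaw] about the fixed x, y, z axes, in that order (R = Rz(yaw) Ry(pitch) Rx(roll)).
In Python, from cell import manip, optics gives the robot as it stands.
- The arm moves only by the shell command python3 -m crank 'ROWS' [FORCE]. ROWS is JSON, a list of rows, each a list of 7 numbers: the opening in per cent of the stroke, from 0 (shut) to 100 (fully open), then the shift along the tool's x, y, z in mm, then the turn, a rotation vector about the tool's x, y, z in rad. A call has 1 to 10 rows; each row is the pose to reach, as a shift and turn from the pose commanded when the call began, along the tool's axes at that moment; what a row does not reach only later rows make up. A row lasts 1/10 s, in which the tool goes at most 50 mm and 8.59 degrees, less where a joint would pass 70% of its speed; a pose out of reach is approached as far as the arm can. A call with a gripper value outside its range is refused whole. The fingers move at their own pace and stop on an object; FORCE is the grip in N (left out, the last holds). Time passes only in rows, so rows that repeat a pose let the fingers close. It gives the time, the measured TCP pose, the force, the opening and the grip force at its end, in the units of the state.
- manip.read_state(): the state, without advancing time (a new reading comes with each control period).
- optics.camera(name): name is "scene" or "top"; returns (picture, depth): 400x640x3 uint8, red, green, blue; 400x640 float32, mm along the optical axis (not along the pixel's ray), 0 where there is no reading.
- optics.calibration(name): a dict with "camera_matrix" (3x3 intrinsics, pixels), "R" (3x3) and "t" (3): a world point X has camera coordinates R X + t. Camera axes: x right, y down, z forward; pixel columns grow to the right and rows downward; lengths in mm; the calibration is good to about 2 mm. A picture is of the moment at which its call begins. calibration takes no time and is no camera call.
- manip.sign_off(): hands the job in; it is judged then, once.
The state is a dict: "clock": time; "joints": joint angles; "qd": joint speeds; "effort": joint torques, N m; "eef_pos": TCP position; "eef_rot": TCP orientation; "wrist_force": force on the tool from outside, world axes, zero at the start; "moment": the same for the moment, N m; "finger_gap": finger opening in mm; "finger_force": force on a finger pad.
Only numpy, scipy, OpenCV 4.12 (cv2) and the standard library are available. Lean on these libraries where they do the work, as an engineer would, in place of code of your own. Each camera call takes 0.05 s, during which the arm holds its last target. There are 200 camera calls.

## Working session

There is one attempt and no reset: what is moved stays moved. The work goes in short steps, Python scripts to look and compute and a shell command to move; the robot and the scene stay as the last step left them, time stands still between calls to the robot, and variables do not carry over. Pictures are saved under pics/ and viewed, at most 10 in all, crops included, and the job is handed in when it is done.

```bash
ls; mkdir -p pics
python3 - <<'E'
from cell import manip, optics
import cv2,numpy as np
for n in("scene","top"):
    p,d=optics.camera(n); cv2.imwrite(f"pics/{n}0.png",p[:,:,::-1]); np.savez(f"{n}0.npz",p=p,d=d)
    c=optics.calibration(n); print(n,c,(d>0).mean())
print(manip.read_state())
E
```

```text
pics
scene {'camera_matrix': array([[381.12746601,   0.        , 321.80309273],
       [  0.        , 381.12746601, 193.85494286],
       [  0.        ,   0.        ,   1.        ]]), 'R': array([[-0.77388626,  0.63302383,  0.01951626],
       [ 0.39247626,  0.50354074, -0.76968117],
       [-0.49705376, -0.58798601, -0.63813009]]), 't': array([ 407.17255114, -149.3381492 , 1311.08971695])} 0.99611328125
top {'camera_matrix': array([[417.85721197,   0.        , 315.37610611],
       [  0.        , 417.85721197, 207.22891846],
       [  0.        ,   0.        ,   1.        ]]), 'R': array([[-0.01234525, -0.99991795,  0.0034196 ],
       [-0.99270448,  0.01184584, -0.11998957],
       [ 0.11993922, -0.00487595, -0.99276926]]), 't': array([  58.93413059,  584.71016799, 1016.87921576])} 0.9961875
{'clock': 0.1, 'joints': array([-1.25562921e+00,  3.00404877e-01,  1.52150671e+00,  6.55490814e-06,
        1.32068403e+00, -6.66101819e-02]), 'qd': array([ 0.00119413, -0.00057169, -0.0002786 ,  0.00056067,  0.00174721,
        0.00115985]), 'effort': array([ 2.64451621e-03, -5.32639396e+01, -3.53283012e+01,  7.09821051e-02,
        2.35096214e-02, -3.46188222e-05]), 'eef_pos': array([ 204.83706578, -510.18897686,  204.95410989]), 'eef_rot': array([-3.14059233e+00, -7.30939233e-05,  3.81775639e-01]), 'wrist_force': array([0.38946234, 0.23158857, 0.35607204]), 'moment': array([ 0.00568472,  0.0354959 , -0.00581749]), 'finger_force': 0.0, 'finger_gap': 93.94812897465461}
```

View pics/scene0.png

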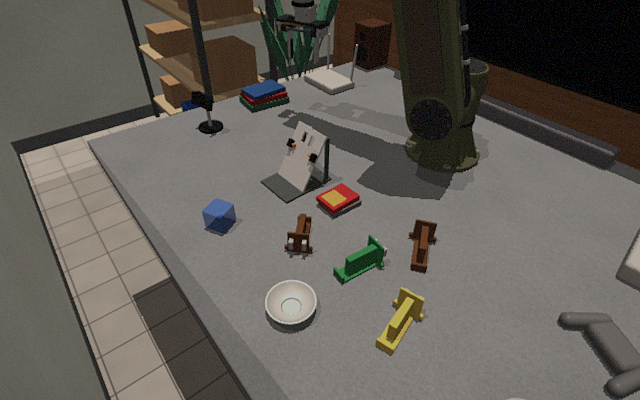

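View pics/top0.png

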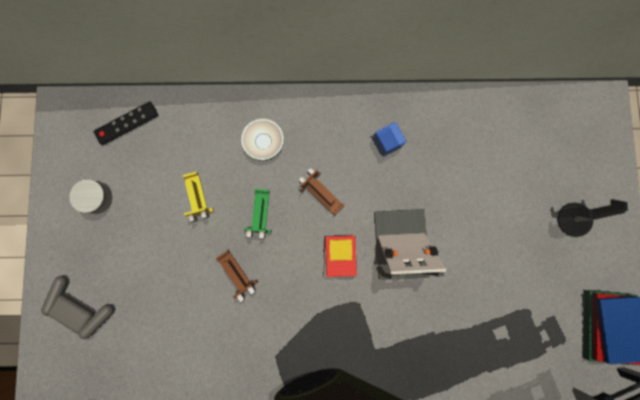

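Candidates with the bracket's shape (scene px / top px):
- green (362,260) / (259,213)
- yellow (402,320) / (197,197)
- brown (424,245) / (237,275)
- brown (300,235) / (321,191)

The description calls for green, so I choose that one. The stand is at scene (303,158) / top (410,255). The red-topped cartridges lie between them at (338,198) / (341,256). The dish is at (291,305) / (262,140) and the cube at (219,216) / (389,138).

```bash
cat > h.py <<'E'
import numpy as np,cv2
from cell import optics
def cloud(n,p,d):
    c=optics.calibration(n);K=c["camera_matrix"]
    v,u=np.mgrid[:400,:640]; X=np.stack([(u-K[0,2])/K[0,0]*d,(v-K[1,2])/K[1,1]*d,d],-1)
    return (X-c["t"])@c["R"]   # R^T (X-t)
def proj(n,X):
    c=optics.calibration(n);q=(np.atleast_2d(X)@c["R"].T+c["t"])@c["camera_matrix"].T
    return q[:,:2]/q[:,2:]
def green(p):
    h=cv2.cvtColor(p,cv2.COLOR_RGB2HSV); return (h[...,0]>50)&(h[...,0]<80)&(h[...,1]>130)&(h[...,2]>40)
def ray(n,uv,z):
    c=optics.calibration(n);q=np.linalg.solve(c["camera_matrix"],[uv[0],uv[1],1]); d=c["R"].T@q;o=-c["R"].T@c["t"]
    return o+d*(z-o[2])/d[2]
E
python3 - <<'E'
from h import *
crops=[]
for n,(x,y) in(("scene",(360,260)),("top",(260,213))):
    f=np.load(n+"0.npz");p,d=f["p"],f["d"];W=cloud(n,p,d)
    g=green(p)&(np.abs(np.mgrid[:400,:640][1]-x)<50)&(np.abs(np.mgrid[:400,:640][0]-y)<50)
    P=W[g];print(n,"green",len(P),np.percentile(P[:,2],[1,50,99]))
    t=P[(P[:,2]>44)&(P[:,2]<60)]; 
    r=cv2.minAreaRect(t[:,:2].astype(np.float32));print(" ribtop+plate",len(t),r)
    r=cv2.minAreaRect(P[:,:2].astype(np.float32));print(" all",r)
    crops.append(cv2.resize(p[y-40:y+40,x-40:x+40,::-1],(400,400),interpolation=cv2.INTER_CUBIC))
    # panel
    x,y=((303,158),(410,250))[n=="top"]
    print("table z",[np.round(W[v,u],0) for u,v in((x-60,y),(x,y+70))])
    s=np.zeros((400,640),bool);s[y-45:y+45,x-45:x+45]=1
    Q=W[s&(d>0)];px=np.argwhere(s&(d>0))[:,::-1];
    # RANSAC plane with normal ~60deg from vertical... normal z = sin30=.5
    rng=np.random.default_rng(0);best=0
    for i in range(2000):
        a,b,c=Q[rng.choice(len(Q),3,False)];m=np.cross(b-a,c-a);m/=np.linalg.norm(m)+1e-9;m*=np.sign(m[2])
        if abs(m[2]-.5)>.08: continue
        k=(abs((Q-a)@m)<3)
        if k.sum()>best:best=k.sum();I=k
    c0=Q[I].mean(0);m=np.linalg.svd(Q[I]-c0)[2][2];m*=np.sign(m[2])
    print(" panel",I.sum(),c0,m,"tilt",np.degrees(np.arcsin(m[2])),"yaw",np.degrees(np.arctan2(m[1],m[0])),"zrange",Q[I][:,2].min(),Q[I][:,2].max())
    # orange
    h=cv2.cvtColor(p,cv2.COLOR_RGB2HSV);o=(h[...,0]<18)&(h[...,1]>140)&(h[...,2]>100)&s
    k,l,st,ce=cv2.connectedComponentsWithStats(o.astype(np.uint8))
    for j in range(1,k):
        if st[j,4]>4:print(" orange",st[j],ce[j],W[l==j].mean(0))
    crops.append(cv2.resize(p[y-45:y+45,x-45:x+45,::-1],(400,400),interpolation=cv2.INTER_CUBIC))
cv2.imwrite("pics/crops.png",cv2.resize(np.vstack([np.hstack(crops[:2]),np.hstack(crops[2:])]),(600,600)))
E
```

```text
scene green 821 [ 1.7631993  27.96033145 66.46724863]
 ribtop+plate 248 ((571.2844848632812, 202.22801208496094), (48.033447265625, 84.28507995605469), 88.62815856933594)
 all ((795.4609375, 357.4957275390625), (642.6947021484375, 107.72703552246094), 35.598628997802734)
table z [array([ 558., -369.,    2.]), array([625.,  46.,  45.])]
 panel 1696 [ 476.78454341 -163.36719625   77.89288554] [0.86315681 0.0387555  0.50344646] tilt 30.228279068674453 yaw 2.570837636248682 zrange -1.9965174628818345 160.45686653839996
 orange [292 143   4   3   9] [293.11111111 144.11111111] [ 472.69421562 -202.72830063  105.64806971]
 orange [308 154   3   3   6] [309.16666667 154.83333333] [ 471.60259137 -126.69751684  107.56217681]
 orange [317 183  31  20 191] [336.72774869 192.45026178] [457.02332253 -18.75785098  32.20013623]
top green 439 [ 0.73151652 49.08288351 64.44050931]
 ribtop+plate 214 ((571.9692993164062, 196.29408264160156), (16.407711029052734, 78.24275207519531), 83.9806900024414)
 all ((528.3148803710938, 157.0096435546875), (227.42953491210938, 86.1248550415039), 34.6248664855957)
table z [array([477., -33.,  31.]), array([ 300., -184.,   -2.])]
 panel 1931 [ 474.36396752 -171.97212277   81.40301225] [0.86143208 0.04125587 0.50619436] tilt 30.410668559065765 yaw 2.741925176076576 zrange -4.894075749839805 163.27088264676416
 orange [425 249   6   5  24] [427.33333333 250.95833333] [ 471.58064826 -206.51159603  104.94992483]
 orange [393 251   4   5  18] [394.66666667 253.        ] [ 467.78562443 -130.17670398  106.34317661]
```

View pics/crops.png

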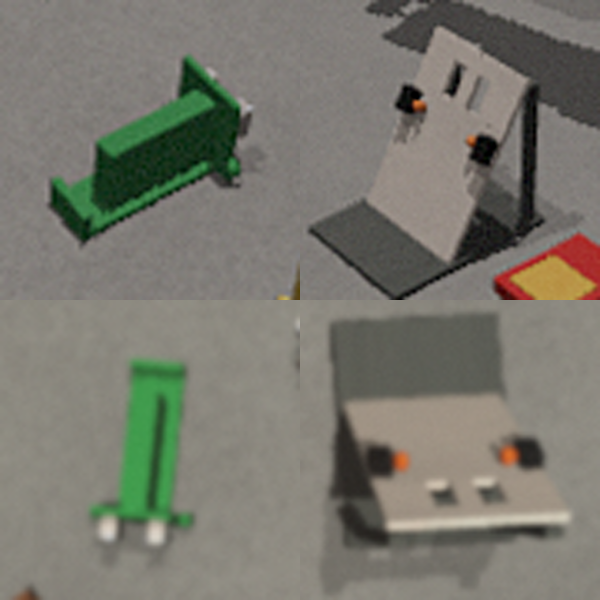

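The crops confirm it: the green bracket's arm points away from the robot (up in the top view), with white hooks towards the robot, and it stands upright. The stand has two slots and orange catches inside black housings. Next I refine both poses.

```bash
cat >> h.py <<'E'
def panelR(yaw):
    c,s=np.cos(yaw),np.sin(yaw);a=np.radians(30)
    x=np.array([np.cos(a)*c,np.cos(a)*s,np.sin(a)]);y=np.array([-s,c,0]);return np.stack([x,y,np.cross(x,y)],1)
from scipy.spatial.transform import Rotation as Ro
def plan(target,RT):
    from cell import manip
    s=manip.read_state();R0=Ro.from_euler("xyz",s["eef_rot"])
    print("t",s["clock"],"pos",s["eef_pos"].round(1),"rot",s["eef_rot"].round(3),"shift",R0.inv().apply(np.array(target)-s["eef_pos"]).round(1),"turn",(R0.inv()*Ro.from_matrix(RT)).as_rotvec().round(3),"gap",s["finger_gap"].round(1),"F",s["wrist_force"].round(1),"ff",round(float(s["finger_force"]),1))
E
python3 - <<'E'
from h import *
R=panelR(np.radians(2.65));O0=np.array([517,-166,8.])
for n in("scene","top"):
    f=np.load(n+"0.npz");p,d=f["p"],f["d"];W=cloud(n,p,d);L=(W-O0)@R
    fl=L.reshape(-1,3);wl=W.reshape(-1,3)
    m=(abs(fl[:,0])<6)&(abs(fl[:,1])<80)&(fl[:,2]>20)&(fl[:,2]<185)
    q=fl[m];print(n,m.sum(),"xmed",np.median(q[:,0]),"zmax",np.percentile(q[:,2],99.5))
    A=np.c_[np.ones(len(q)),q[:,1:]];print(" plane fit x=a+by+cz",np.linalg.lstsq(A,q[:,0],rcond=None)[0])
    for z0 in(30,50,70,90,130,145,160):
        s=q[(abs(q[:,2]-z0)<8)];print("  z",z0,"y",s[:,1].min().round(1),s[:,1].max().round(1))
    # dark pixels in slot region
    gr=p.astype(int).sum(2).reshape(-1)
    # rays cast on plane x=0
    c=optics.calibration(n);o=-c["R"].T@c["t"];v,u=np.mgrid[:400,:640]
    D=np.stack([u,v,np.ones_like(u)],-1)@np.linalg.inv(c["camera_matrix"]).T@c["R"]
    N=R[:,0];t=((O0-o)@N)/(D@N);H=((o+D*t[...,None])-O0)@R;Hf=H.reshape(-1,3)
    hole=(abs(Hf[:,1])<40)&(Hf[:,2]>118)&(Hf[:,2]<165)&(abs(fl[:,0])>12)
    hm=hole.reshape(400,640).astype(np.uint8);k,l,st,ce=cv2.connectedComponentsWithStats(hm)
    for j in range(1,k):
        if st[j,4]>5: e=Hf[(l==j).ravel()];print("  slot",st[j,4],"y",e[:,1].min().round(1),e[:,1].max().round(1),"mean",e[:,1].mean().round(1),"z",e[:,2].min().round(1),e[:,2].max().round(1))
    # foot plate
    m=(abs(wl[:,2]-8)<4)&(fl[:,1]>-90)&(fl[:,1]<90)&(wl[:,0]>525)&(wl[:,0]<600)&(p.reshape(-1,3).sum(1)<240)
    if m.sum()>30:
        r=cv2.minAreaRect(wl[m][:,:2].astype(np.float32));print(" foot",r)
    # bracket: rib top
    B=wl[green(p).ravel()]; ps=np.argwhere(green(p))
    m=(abs(B[:,2]-53)<4)&(abs(B[:,0]-570)<70)&(abs(B[:,1]-196)<40)
    t=B[m]; c0=t[:,:2].mean(0);V=np.linalg.svd(t[:,:2]-c0)[2][0];V*=np.sign(V[0])
    e=np.c_[(t[:,:2]-c0)@V,(t[:,:2]-c0)@[-V[1],V[0]]]
    print(" rib",len(t),"yaw",np.degrees(np.arctan2(V[1],V[0])),"ext",e.min(0),e.max(0),"mid",c0+V*(e[:,0].min()+e[:,0].max())/2+np.array([-V[1],V[0]])*(e[:,1].min()+e[:,1].max())/2,"z",t[:,2].mean())
E
```

```text
scene 1514 xmed 0.13766631954659123 zmax 175.11589204986947
 plane fit x=a+by+cz [ 0.29657738  0.00173301 -0.00223027]
  z 30 y -61.5 60.2
  z 50 y -59.9 61.0
  z 70 y -58.1 61.5
  z 90 y -56.6 61.1
  z 130 y -60.9 61.9
  z 145 y -60.1 60.7
  z 160 y -60.8 61.3
  slot 28 y -18.6 -8.4 mean -13.4 z 127.7 156.9
  slot 31 y 13.0 23.4 mean 18.2 z 128.0 157.6
 foot ((554.1219482421875, -161.53834533691406), (58.1137580871582, 128.4711151123047), 0.06768566370010376)
 rib 205 yaw -6.836986073715701 ext [-40.62110503 -25.18645653] [46.13302077 23.03404929] mid [570.01860888 198.54154426] z 52.956555701486224
top 1645 xmed -0.6132398396151251 zmax 176.67111503579295
 plane fit x=a+by+cz [-0.2463106   0.00354892 -0.00409932]
  z 30 y -60.0 59.7
  z 50 y -60.8 59.4
  z 70 y -61.1 59.3
  z 90 y -47.2 59.9
  z 130 y -59.5 59.8
  z 145 y -60.4 59.8
  z 160 y -60.1 60.1
  slot 30 y -20.3 -8.2 mean -14.3 z 137.1 155.8
  slot 31 y 10.4 23.6 mean 17.2 z 137.8 156.5
 rib 200 yaw -5.828548410503209 ext [-38.72218852  -8.04964475] [39.491108    8.39582504] mid [571.97031774 196.26424905] z 52.127285846814175
```

Run:
```python
from h import *
plan([571.7,196.3,160],(Ro.from_euler("z",-.105)*Ro.from_euler("x",np.pi)).as_matrix())
```

```text
Traceback (most recent call last):
  File "h.py", line 22, in plan
    print("t",s["clock"],"pos",s["eef_pos"].round(1),"rot",s["eef_rot"].round(3),"shift",R0.inv().apply(np.array(target)-s["eef_pos"]).round(1),"turn",(R0.inv()*Ro.from_matrix(RT)).as_rotvec().round(3),"gap",s["finger_gap"].round(1),"F",s["wrist_force"].round(1),"ff",round(float(s["finger_force"]),1))
                                                                                                                                                                                                                ^^^^^^^^^^^^^^^^^^^^^
AttributeError: 'float' object has no attribute 'round'
```

```bash
sed -i 's/s\["finger_gap"\].round(1)/round(s["finger_gap"],1)/' h.py
python3 - <<'E'
from h import *
plan([571.7,196.3,160],(Ro.from_euler("z",-.105)*Ro.from_euler("x",np.pi)).as_matrix())
E
```

```text
t 0.1 pos [ 204.8 -510.2  205. ] rot [-3.141 -0.     0.382] shift [ 603.7 -518.9   45.5] turn [-0.001  0.     0.487] gap 93.9 F [0.4 0.2 0.4] ff 0.0
```

```bash
python3 -m crank '[[60,0,0,-30,0,0,0],[60,30,-26,-40,0,0,0.05],[60,65,-56,-40,0,0,0.1],[60,100,-86,-40,0,0,0.15],[60,135,-116,-40,0,0,0.2],[60,170,-146,-40,0,0,0.25],[60,205,-176,-40,0,0,0.3],[60,240,-206,-40,0,0,0.35],[60,275,-236,-40,0,0,0.4],[60,310,-266,-40,0,0,0.487]]'
python3 - <<'E'
from h import *
plan([571.7,196.3,160],(Ro.from_euler("z",-.105)*Ro.from_euler("x",np.pi)).as_matrix())
E
```

```text
clock: 1.1
eef_pos: [393.9, -146.2, 245.5]
eef_rot: [3.142, -0.0, -0.108]
wrist_force: [0.3, -1.8, -0.0]
finger_gap: 56.6
finger_force: 0.0
t 1.1 pos [ 393.9 -146.2  245.5] rot [ 3.142 -0.    -0.108] shift [ 140.  -359.6   85.5] turn [ 0.    -0.    -0.003] gap 56.6 F [ 0.3 -1.8 -0. ] ff 0.0
```

```bash
python3 -m crank '[[60,18,-45,0,0,0,0],[60,36,-90,0,0,0,0],[60,54,-135,0,0,0,0],[60,72,-180,0,0,0,0],[60,90,-225,10,0,0,0],[60,108,-270,30,0,0,0],[60,126,-315,50,0,0,0],[60,140,-350,70,0,0,0],[60,140,-359,85,0,0,0],[60,140,-359,85,0,0,0]]'
python3 - <<'E'
from h import *
plan([571.7,196.3,19],(Ro.from_euler("z",-.105)*Ro.from_euler("x",np.pi)).as_matrix())
E
```

```text
clock: 2.1
eef_pos: [569.2, 195.0, 157.5]
eef_rot: [3.14, 0.005, -0.103]
wrist_force: [-0.2, -0.5, -0.0]
finger_gap: 56.2
finger_force: 0.0
t 2.1 pos [569.2 195.  157.5] rot [ 3.14   0.005 -0.103] shift [  3.   -1.8 138.5] turn [0.002 0.005 0.002] gap 56.2 F [-0.2 -0.5 -0. ] ff 0.0
```

```bash
python3 -m crank '[[60,1,-1,35,0,0,0],[60,2,-1,75,0,0,0],[60,2,-1,105,0,0,0],[60,2,-1,120,0,0,0],[60,2,-1,120,0,0,0],[60,2,-1,120,0,0,0]]'
python3 - <<'E'
from h import *
plan([571.7,196.3,19],(Ro.from_euler("z",-.105)*Ro.from_euler("x",np.pi)).as_matrix())
for n,x,y in(("scene",360,240),("top",260,203)):
    p,d=optics.camera(n);np.savez(n+"1.npz",p=p,d=d)
    cv2.imwrite(f"pics/{n}1.png",cv2.resize(p[y-60:y+60,x-60:x+60,::-1],(400,400),interpolation=3))
a=cv2.imread("pics/scene1.png");b=cv2.imread("pics/top1.png");cv2.imwrite("pics/pre.png",np.hstack([a,b]))
E
```

```text
clock: 2.7
eef_pos: [573.4, 194.8, 42.3]
eef_rot: [-3.141, -0.002, -0.106]
wrist_force: [0.7, 0.6, 0.9]
finger_gap: 56.6
finger_force: 0.0
t 2.7 pos [573.4 194.8  42.3] rot [-3.141e+00 -2.000e-03 -1.060e-01] shift [-1.9 -1.3 23.3] turn [-0.001 -0.002 -0.001] gap 56.6 F [0.7 0.6 0.9] ff 0.0
```

View pics/pre.png

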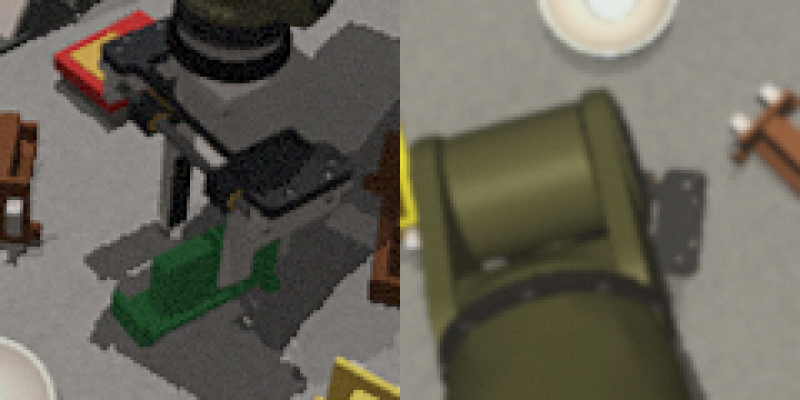

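The fingers straddle the rib (left crop, around (210,250)) and nothing else is close. I descend and grip.

```bash
python3 -m crank '[[60,-2,-1,23,0,0,0],[60,-2,-1,23,0,0,0],[60,-2,-1,23,0,0,0],[0,-2,-1,23,0,0,0],[0,-2,-1,23,0,0,0],[0,-2,-1,23,0,0,0],[0,-2,-1,23,0,0,0],[0,-2,-1,23,0,0,0]]' 55
python3 - <<'E'
from h import *
plan([571.7,196.3,19],(Ro.from_euler("z",-.105)*Ro.from_euler("x",np.pi)).as_matrix())
E
```

```text
clock: 3.6
eef_pos: [570.7, 196.3, 17.6]
eef_rot: [-3.142, -0.0, -0.105]
wrist_force: [-0.5, 0.1, 0.3]
finger_gap: 19.5
finger_force: 0.0
t 3.6 pos [570.7 196.3  17.6] rot [-3.142 -0.    -0.105] shift [ 1.  -0.1 -1.4] turn [-0. -0. -0.] gap 19.5 F [-0.5  0.1  0.3] ff 0.0
```

```bash
python3 -m crank '[[0,0,0,0,0,0,0],[0,0,0,0,0,0,0],[0,0,0,-10,0,0,0],[0,0,0,-40,0,0,0],[0,0,0,-80,0,0,0],[0,0,0,-120,0,0,0],[0,0,0,-160,0,0,0],[0,0,0,-200,0,0,0],[0,0,0,-200,0,0,0]]'
python3 - <<'E'
from h import *
R=panelR(np.radians(2.6));O=np.array([517,-166,8.])
RT=R@np.diag([1,-1,-1.])
b=O+R@[60,0,135]           # standoff bracket origin
plan(b+R@[45,0,18],RT)
E
```

```text
clock: 4.5
eef_pos: [572.2, 196.7, 224.0]
eef_rot: [-3.138, -0.009, -0.105]
wrist_force: [-0.2, -0.5, -1.2]
finger_gap: 15.6
finger_force: 55.0
t 4.5 pos [572.2 196.7 224. ] rot [-3.138 -0.009 -0.105] shift [ -2.8 364.4  29.8] turn [ 0.037  0.514 -0.148] gap 15.6 F [-0.2 -0.5 -1.2] ff 55.0
```

```bash
python3 -m crank '[[0,0,30,-10,0,0.03,0],[0,0,70,-20,0,0.1,-0.02],[0,0,110,-20,0.01,0.18,-0.05],[0,0,150,-20,0.02,0.26,-0.07],[0,-1,190,-20,0.02,0.34,-0.09],[0,-2,230,-10,0.03,0.42,-0.12],[0,-2,270,0,0.037,0.514,-0.148],[0,-2,310,10,0.037,0.514,-0.148],[0,-3,345,25,0.037,0.514,-0.148],[0,-3,364,30,0.037,0.514,-0.148]]'; python3 -m crank '[[0,0,0,0,0,0,0],[0,0,0,0,0,0,0],[0,0,0,0,0,0,0]]' >/dev/null;  python3 - <<'E'
from h import *
R=panelR(np.radians(2.6));O=np.array([517,-166,8.])
RT=R@np.diag([1,-1,-1.])
b=O+R@[60,0,135]
plan(b+R@[45,0,18],RT)
crops=[]
for n in("scene","top"):
    p,d=optics.camera(n);np.savez(n+"2.npz",p=p,d=d)
    x,y=proj(n,b)[0].astype(int);crops.append(cv2.resize(p[y-50:y+50,x-50:x+50,::-1],(400,400),interpolation=3))
    W=cloud(n,p,d);g=green(p);P=W[g];P=(P-b)@R
    P=P[(abs(P)<130).all(1)]
    print(n,len(P),"min",P.min(0),"max",P.max(0))
    for nm,m in(("front plate?",(P[:,2]>56)),("rib top",(abs(P[:,2]-53)<3)&(P[:,0]>10)),("lip",(P[:,0]>95))):
        if m.sum():print(nm,m.sum(),P[m].min(0).round(1),P[m].max(0).round(1),P[m].mean(0).round(1))
cv2.imwrite("pics/stand.png",np.hstack(crops))
E
```

```text
clock: 5.5
eef_pos: [528.0, -167.5, 185.7]
eef_rot: [3.141, -0.513, 0.044]
wrist_force: [0.5, 0.1, -1.3]
finger_gap: 15.7
finger_force: 55.0
t 5.8 pos [ 529.5 -164.5  187.7] rot [ 3.139 -0.515  0.048] shift [ 4.2  1.  -3.7] turn [0.001 0.009 0.002] gap 15.9 F [-0.9  0.2 -2.6] ff 55.0
scene 464 min [ -5.33455578 -12.90673155  -2.29614793] max [109.61145378  35.42035154  60.80619022]
front plate? 12 [-1.3 -0.4 56.3] [ 4.  23.8 60.8] [ 1.6 11.5 58.2]
rib top 7 [41.5 -3.7 50. ] [73.  11.4 50.3] [55.8  5.4 50.1]
lip 66 [ 95.5 -12.9  -2.2] [109.6  19.7  17.9] [105.9   5.6   7.9]
top 399 min [ 42.26934255 -13.64285432  -1.76044744] max [106.97476784  19.71442461  52.34577034]
rib top 35 [43.  -4.2 50. ] [81.   9.  52.3] [60.5  1.9 50.8]
lip 76 [ 96.1 -12.4   3.6] [107.   19.7  20.9] [104.4   3.9  15. ]
```

View pics/stand.png

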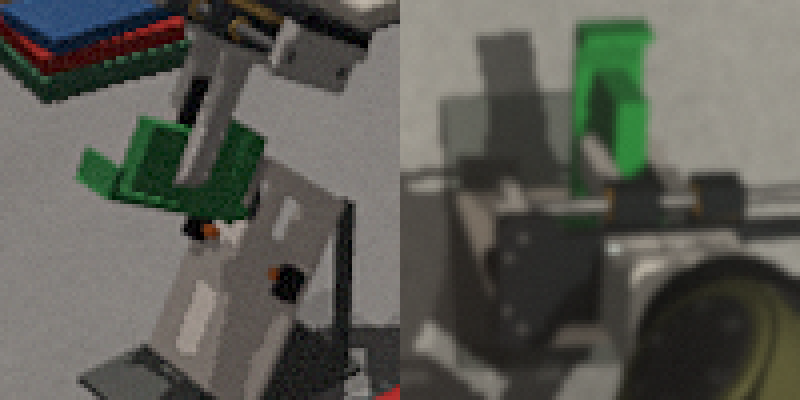

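The left crop shows the bracket held in front of the panel with its hooks above the left catch at (205,230). The right crop shows its arm pointing outward. I check the in-hand pitch and yaw from the depth data.

Run:
```python
from h import *
R=panelR(np.radians(2.6));O=np.array([517,-166,8.]);b=O+R@[60,0,135]
for n in("scene","top"):
    f=np.load(n+"2.npz");p,d=f["p"],f["d"];W=cloud(n,p,d);P=((W-b)@R)[green(p)&((abs((W-b)@R)<130).all(2))]
    for nm,m,i,cols in (("ribtop z(x)",(P[:,2]>46)&(P[:,2]<56)&(P[:,0]>40)&(P[:,0]<80),2,[0]),
                   ("rib side y(x,z)",(P[:,1]>4)&(P[:,1]<13)&(P[:,2]>12)&(P[:,2]<46)&(P[:,0]>10)&(P[:,0]<78),1,[0,2]),
                   ("lip x(y,z)",(P[:,0]>100)&(P[:,2]<14),0,[1,2]),
                   ("plate x(y,z)",(P[:,0]<12)&(P[:,0]>-8)&(P[:,2]>14),0,[1,2])):
        q=P[m]
        if len(q)>15:
            A=np.c_[np.ones(len(q)),q[:,cols]]
            for _ in range(3):
                s=np.linalg.lstsq(A,q[:,i],rcond=None)[0];r=q[:,i]-A@s;k=abs(r)<2*r.std();q,A=q[k],A[k]
            print(n,nm,len(q),s.round(3),"std",r.std().round(2),"mean",q.mean(0).round(1),"rng",np.ptp(q,0).round(0))
    # whites: hooks
    h=cv2.cvtColor(p,cv2.COLOR_RGB2HSV);Q=((W-b)@R)
    m=(h[...,1]<60)&(h[...,2]>110)&(Q[...,0]<-3)&(Q[...,0]>-22)&(abs(Q[...,1])<35)&(Q[...,2]>15)&(Q[...,2]<60)
    print("hooks",m.sum(),Q[m].mean(0) if m.any() else "")
```

```text
scene ribtop z(x) 19 [52.314 -0.055] std 1.15 mean [62.3  7.4 48.9] rng [38. 15.  4.]
scene rib side y(x,z) 82 [ 9.689e+00 -3.000e-03 -4.000e-03] std 1.23 mean [55.6  9.3 29.7] rng [67.  5. 33.]
scene lip x(y,z) 46 [ 1.05587e+02 -2.50000e-02  8.80000e-02] std 1.28 mean [106.    5.4   5.9] rng [ 6. 33. 16.]
scene plate x(y,z) 91 [ 3.572 -0.048 -0.016] std 1.72 mean [ 2.  16.9 39.5] rng [ 6. 34. 47.]
hooks 0 
top ribtop z(x) 102 [ 4.9982e+01 -1.1000e-02] std 1.06 mean [61.7  2.4 49.3] rng [37. 15.  4.]
top lip x(y,z) 20 [1.058e+02 1.000e-03 4.700e-02] std 0.47 mean [106.3   3.7   9.7] rng [ 2. 30.  9.]
hooks 0
```

```bash
python3 -m crank '[[0,-10,1,10,0,0.009,0],[0,-20,1,20,0,0.009,0],[0,-28,1,26,0,0.009,0],[0,-28,1,26,0,0.009,0],[0,-28,1,26,0,0.009,0],[0,-28,1,26,0,0.009,0],[0,-28,1,26,0,0.009,0]]';  cat > m.py <<'E'
from h import *
from cell import manip
R=panelR(np.radians(2.6));O=np.array([517,-166,8.])
def rep(tag):
    S=[]
    crops=[]
    s=manip.read_state();S.append(R.T@(s["eef_pos"]-O)-[45,0,18])
    for n in("scene","top"):
        p,d=optics.camera(n);np.savez(n+tag+".npz",p=p,d=d)
        s=manip.read_state();S.append(R.T@(s["eef_pos"]-O)-[45,0,18])
        x,y=proj(n,O+R@[0,0,110])[0].astype(int);crops.append(cv2.resize(p[y-40:y+40,x-40:x+40,::-1],(400,400),interpolation=3))
        P=((cloud(n,p,d)-O)@R-S[-1])[green(p)];P=P[(abs(P)<130).all(1)]
        rt=P[(abs(P[:,2]-53)<6)&(P[:,0]>46)&(P[:,0]<82)];sd=P[(abs(P[:,1]-8)<5)&(P[:,2]>12)&(P[:,2]<46)&(P[:,0]>10)&(P[:,0]<78)];lp=P[(P[:,0]>103)&(P[:,2]<16)]
        print(n,"resid: z",np.median(rt[:,2]).round(1)-53,"y",np.median(sd[:,1]).round(1)-8,"x",np.median(lp[:,0]).round(1)-110)
    cv2.imwrite(f"pics/c{tag}.png",np.hstack(crops))
    print("bracket in panel by TCP",np.round(S,1).tolist(),"rot",(Ro.from_matrix(R@np.diag([1,-1,-1.])).inv()*Ro.from_euler("xyz",s["eef_rot"])).as_rotvec().round(3),"Fpanel",(R.T@s["wrist_force"]).round(1),"t",s["clock"],"gap",s["finger_gap"])
E
python3 -c "from m import *;rep('3')"
```

```text
clock: 6.6
eef_pos: [518.2, -167.1, 151.6]
eef_rot: [3.139, -0.525, 0.047]
wrist_force: [0.4, 0.7, -1.3]
finger_gap: 15.5
finger_force: 55.0
scene resid: z -0.6000000000000014 y 0.5 x 1.0999999999999943
top resid: z 0.0 y nan x 0.4000000000000057
bracket in panel by TCP [[27.8, -1.1, 105.8], [27.7, -1.1, 105.7], [27.6, -1.1, 105.6]] rot [-0.002  0.001 -0.001] Fpanel [-1.5 -0.4 -1.3] t 6.7 gap 15.90455872071719
  return _methods._mean(a, axis=axis, dtype=dtype,
  ret = ret.dtype.type(ret / rcount)
```

View pics/c3.png

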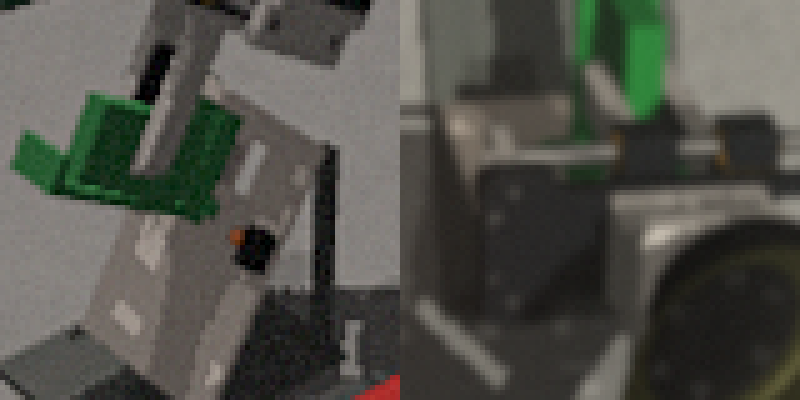

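The left crop shows the bracket square in front of the slots, aligned with the panel and above the remaining catch at (245,240). I insert it in two steps and watch the force.

```bash
python3 -m crank '[[0,-6,-0.7,0.5,0,0,0],[0,-12,-0.7,0.5,0,0,0],[0,-16,-0.7,0.5,0,0,0],[0,-20,-0.7,0.5,0,0,0],[0,-20,-0.7,0.5,0,0,0],[0,-20,-0.7,0.5,0,0,0]]'; python3 -c "from m import *;rep('4')" 2>/dev/null
```

```text
clock: 7.3
eef_pos: [500.9, -167.2, 140.7]
eef_rot: [3.139, -0.524, 0.047]
wrist_force: [0.5, -0.2, -1.5]
finger_gap: 15.7
finger_force: 55.0
scene resid: z -0.5 y 0.3000000000000007 x 1.2000000000000028
top resid: z 0.10000000000000142 y nan x 0.5
bracket in panel by TCP [[7.3, -0.5, 105.0], [7.4, -0.5, 105.0], [7.5, -0.4, 105.0]] rot [-0.002  0.    -0.001] Fpanel [-0.5  0.5 -1.4] t 7.4 gap 15.670029370710585
```

Hooks are 7.5 mm into the slots with no contact force. I push on to the panel.

```bash
python3 -m crank '[[0,-3,0,0,0,0,0],[0,-5,0,0,0,0,0],[0,-7,0,0,0,0,0],[0,-8,0,0,0,0,0],[0,-8.5,0,0,0,0,0],[0,-9,0,0,0,0,0],[0,-9,0,0,0,0,0],[0,-9,0,0,0,0,0]]'; python3 -c "from m import *;rep('5')" 2>/dev/null
```

```text
clock: 8.2
eef_pos: [493.7, -167.6, 136.7]
eef_rot: [3.139, -0.525, 0.047]
wrist_force: [7.1, 1.2, -2.1]
finger_gap: 15.9
finger_force: 55.0
scene resid: z -1.1000000000000014 y 0.5 x 0.29999999999999716
top resid: z 0.10000000000000142 y nan x 0.29999999999999716
bracket in panel by TCP [[-0.9, -0.6, 105.1], [-0.8, -0.6, 105.2], [-0.9, -0.6, 105.1]] rot [-0.002  0.002 -0.001] Fpanel [ 5.5  1.8 -4.5] t 8.3 gap 15.615862372215531
```

```bash
python3 -m crank '[[0,0,0,3,0,0,0],[0,0,0,6,0,0,0],[0,0,0,9,0,0,0],[0,0,0,12,0,0,0],[0,0,0,15,0,0,0],[0,0,0,18,0,0,0],[0,0,0,20,0,0,0],[0,0,0,21,0,0,0],[0,0,0,21,0,0,0],[0,0,0,21,0,0,0]]'; python3 -c "from m import *;rep('6')" 2>/dev/null
```

```text
clock: 9.3
eef_pos: [504.1, -167.3, 118.5]
eef_rot: [3.139, -0.525, 0.047]
wrist_force: [4.8, 0.8, 5.1]
finger_gap: 15.6
finger_force: 55.0
scene resid: z -0.20000000000000284 y 0.5 x 1.2000000000000028
top resid: z 0.20000000000000284 y -0.20000000000000018 x 0.09999999999999432
bracket in panel by TCP [[-0.9, -0.7, 84.1], [-0.9, -0.7, 84.1], [-0.9, -0.7, 84.1]] rot [-0.002  0.002 -0.001] Fpanel [ 6.7 -1.1  2. ] t 9.4 gap 15.446965935316276
```

View pics/c6.png

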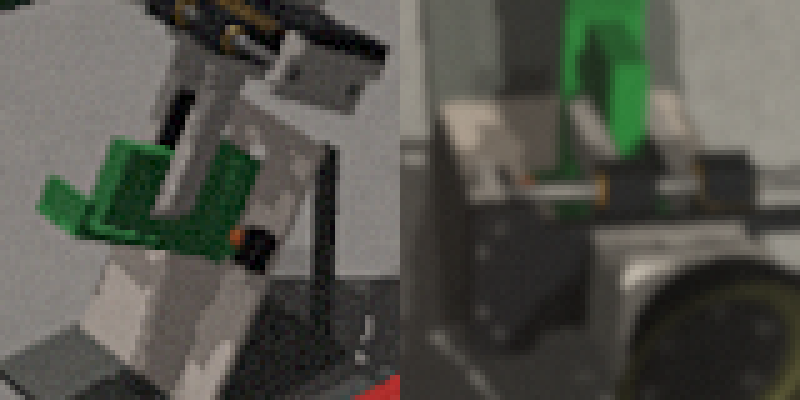

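The left crop shows the bracket down, with the catch roller at (237,237) level with or above the ear. I press a little further to confirm it's bottomed out.

```bash
python3 -m crank '[[0,0,0,1,0,0,0],[0,0,0,2,0,0,0],[0,0,0,2.5,0,0,0],[0,0,0,2.5,0,0,0]]'; python3 -c "from m import *;rep('7')" 2>/dev/null
```

```text
clock: 9.8
eef_pos: [505.6, -167.4, 117.7]
eef_rot: [3.138, -0.527, 0.048]
wrist_force: [-10.9, 1.9, 25.4]
finger_gap: 15.6
finger_force: 55.0
scene resid: z -0.10000000000000142 y 0.5 x 0.5999999999999943
top resid: z 0.10000000000000142 y 0.09999999999999964 x -0.5999999999999943
bracket in panel by TCP [[-0.1, -0.9, 82.7], [-0.1, -0.9, 82.7], [-0.1, -0.9, 82.7]] rot [-0.003  0.003 -0.002] Fpanel [ 4.   2.8 28.6] t 9.9 gap 16.00100987178456
```

28 N, so it's firmly bottomed. I relax, release, and back off along the tool axis.

```bash
python3 -m crank '[[0,0,0,-1.5,0,0,0],[0,0,0,-1.5,0,0,0],[50,0,0,-1.5,0,0,0],[50,0,0,-1.5,0,0,0],[50,0,0,-1.5,0,0,0],[50,0,0,-1.5,0,0,0],[50,0,0,-1.5,0,0,0]]'; python3 -m crank '[[50,0,0,-10,0,0,0],[50,0,0,-30,0,0,0],[50,0,0,-60,0,0,0],[50,0,0,-100,0,0,0],[50,0,0,-140,0,0,0],[50,0,0,-180,0,0,0],[50,0,-40,-200,0,0,0],[50,0,-80,-200,0,0,0],[50,0,-120,-200,0,0,0],[50,0,-160,-200,0,0,0]]'
python3 - <<'E'
from h import *
R=panelR(np.radians(2.6));O=np.array([517,-166,8.]);cr=[]
for n in("scene","top"):
    p,d=optics.camera(n);x,y=proj(n,O+R@[20,0,110])[0].astype(int)
    P=((cloud(n,p,d)-O)@R)[green(p)];P=P[(abs(P-[50,0,110])<90).all(1)]
    rt=P[(P[:,0]>15)&(P[:,0]<82)&(P[:,2]>130)];sd=P[(abs(P[:,1]-8)<5)&(P[:,2]>97)&(P[:,2]<131)&(P[:,0]>10)&(P[:,0]<78)]
    print(n,"z",np.median(rt[:,2])-53,"slope",np.polyfit(rt[:,0],rt[:,2],1)[0],"y",np.median(sd[:,1])-8,"lip x",np.median(P[P[:,0]>103][:,0])-110)
    h=cv2.cvtColor(p,cv2.COLOR_RGB2HSV);L=(cloud(n,p,d)-O)@R
    o=(h[...,0]<18)&(h[...,1]>140)&(h[...,2]>90)&(abs(abs(L[...,1])-37)<16)&(abs(L[...,2]-106)<20)
    for s in(1,-1):
        q=L[o&(L[...,1]*s>0)];print(" orange",len(q),q.mean(0).round(1) if len(q) else "")
    cr.append(cv2.resize(p[y-40:y+40,x-40:x+40,::-1],(400,400),interpolation=3))
cv2.imwrite("pics/end.png",np.hstack(cr))
E
```

```text
clock: 10.6
eef_pos: [503.9, -167.0, 116.8]
eef_rot: [3.14, -0.523, 0.047]
wrist_force: [-0.7, 0.5, 0.7]
finger_gap: 46.9
finger_force: 0.0
clock: 11.6
eef_pos: [395.9, -10.5, 290.8]
eef_rot: [3.139, -0.526, 0.045]
wrist_force: [0.8, -0.2, -0.4]
finger_gap: 47.4
finger_force: 0.0
scene z 80.4834546631364 slope -0.08060024940621055 y -0.38993156968777853 lip x 0.5494680693528551
 orange 9 [ 11.   38.9 107.5]
 orange 0 
top z 80.32058107884933 slope -0.07601564001437783 y -1.7875522060548494 lip x -0.7892894581219849
 orange 21 [  8.1  37.7 108. ]
 orange 24 [  7.8 -38.4 108.1]
```

View pics/end.png

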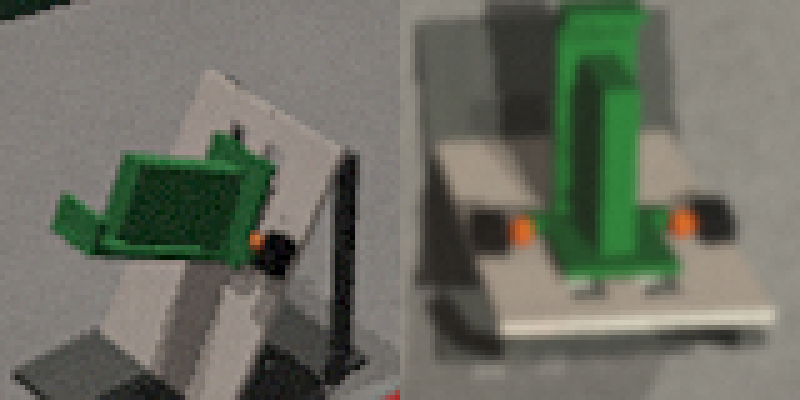

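Both crops show the bracket hanging square with an orange roller on each side, at (522,230) and (683,222). The measured slope suggests a slight sag, so I check the tilt properly before handing in.

Run:
```python
from h import *
R=panelR(np.radians(2.6));O=np.array([517,-166,8.])
def fit(q,i,c):
    A=np.c_[np.ones(len(q)),q[:,c]]
    for _ in range(4):
        s=np.linalg.lstsq(A,q[:,i],rcond=None)[0];r=q[:,i]-A@s;k=abs(r)<=2*r.std();q,A=q[k],A[k]
    return len(q),s.round(3),r.std().round(2),q.mean(0).round(1)
for n in("scene","top"):
  acc=[]
  for _ in range(4):
    p,d=optics.camera(n);acc.append(((cloud(n,p,d)-O)@R)[green(p)])
  P=np.vstack(acc);P=P[(abs(P-[50,0,110])<90).all(1)]
  print(n)
  m=(P[:,0]>15)&(P[:,0]<82)&(abs(P[:,1]+.5)<6)&(P[:,2]>128);print(" ribtop z(x)",fit(P[m],2,[0]))
  m=(P[:,0]>104)&(P[:,0]<115);print(" lip x(z)",fit(P[m],0,[2]))
  m=(P[:,0]>2)&(P[:,0]<9)&(abs(P[:,1])>10)&(abs(P[:,1])<25)&(P[:,2]>95)&(P[:,2]<145);print(" plate x(y,z)",fit(P[m],0,[1,2]))
  m=(P[:,0]>15)&(P[:,0]<100)&(abs(P[:,1])>10)&(abs(P[:,1])<18)&(P[:,2]<97);print(" floor z(x)",fit(P[m],2,[0]))
  for nm in("0",):
    f=np.load(n+nm+".npz");Q=cloud(n,f["p"],f["d"])
from cell import manip;print(manip.read_state()["clock"])
```

```text
scene
 ribtop z(x) (42, array([ 1.3775e+02, -7.3000e-02]), np.float64(0.37), array([ 41.1,   1.9, 134.8]))
 lip x(z) (220, array([1.0415e+02, 7.3000e-02]), np.float64(0.99), array([110.5,   2.7,  88. ]))
 plate x(y,z) (153, array([1.765, 0.008, 0.045]), np.float64(0.88), array([  7.3,  13.2, 120. ]))
 floor z(x) (135, array([ 9.0376e+01, -8.1000e-02]), np.float64(1.28), array([60.6, 15.1, 85.5]))
top
 ribtop z(x) (503, array([ 1.37325e+02, -7.90000e-02]), np.float64(1.3), array([ 49. ,  -0.3, 133.5]))
 lip x(z) (208, array([125.711,  -0.174]), np.float64(1.43), array([109.1,   0.5,  95.7]))
 plate x(y,z) (218, array([-0.447,  0.006,  0.063]), np.float64(0.55), array([  7.3,  -2.1, 122.3]))
 floor z(x) (384, array([ 9.0234e+01, -7.8000e-02]), np.float64(1.24), array([66.6,  7.9, 85. ]))
12.1
```

The sag is about 0.077 rad (limit 0.12) and it's steady. The origin sits at z ≈ 84.4, x ≈ 0.6 mm. That is normal hook play, so I hand in.

```bash
python3 -c "from cell import manip;print(manip.sign_off())"
```

```text
the job is handed in; nothing more can be done
None
```

The green bracket hangs fully home on the stand, released, with both catches sprung out above its ears; no bystanders were touched, and I handed the job in at about 12 s (verdict not shown).

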